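# Hold a bean tube in the V dock of a roast-colour reader

### The job

Take a roast-colour reading of the blue-capped tube of coffee beans: pick it up, turn it so that the white stripe on its cap points straight at the reader's sensor window, stand it upright on the reader's foot plate and push it back into the V so that it bears on both jaws. Keep it pressed there with a light, steady push of about 8 N and finish while still holding it like that, for the reading runs after you stop: do not let go. Leave the orange-capped tube, the cup and the scoop where they are.

Things in the scene. Friction and masses are not known exactly. Their poses are not given: they have to be found in the camera images.
- blue_tube_center (a point): Centre (half-way up) of the tube to be read: loose, upright on the bench, 115 mm tall, about 45 g. Clear barrel full of brown beans, 30 mm diameter, from 57.5 mm below this point (its foot) to 43.5 mm above. Blue screw cap on top, 34 mm diameter, 14 mm high: grip it there. z runs up its axis; x points from the axis to the white stripe on the cap. A white label wraps all but the clear strip below the stripe.
- blue_tube_stripe (a point): The white stripe, 7 mm wide, on the blue cap: it runs from the middle of the cap's top to the rim and down its side. This point is the middle of the part on the side: 17 mm from the tube's axis along x, 50.5 mm above its centre.
- reader: Roast-colour reader fixed to the bench: pale grey housing, all below 78 mm, so fingers on the cap pass above it. In its front is an upright 90 degree V between two black jaws. Origin: on the bench below the axis of a tube seated in the V. x is level and points from the open front into the V; an orange arrow on its top lies along this line. y is towards the left jaw. Housing: y -60 to 60, x 3 to 165 mm.
- seat (a point): Top of the reader's steel foot plate (4 mm thick, on the bench), where the middle of the tube's foot stands when seated; axes as the reader's. The plate reaches 45 mm towards the open front (-x), 20 mm to +x and 40 mm to either side.
- window (a point): Centre of the lit, pale yellow sensor window, an upright slot 7 mm wide and 36 mm high at the bottom of the V between the jaws: 23 mm from the reader's origin along its x, 46 mm above the bench.
- jaw_left: Black jaw on the +y side of the V, fixed and stiff (a fraction of a millimetre gives the push). Its flat upright face is 16 mm wide, from 12 to 76 mm above the bench. Origin: middle of the line where the barrel should touch, 10.6 mm along x and 10.6 mm along y of the reader, 44 mm up. x points into the jaw, square to its face.
- jaw_right: Black jaw on the -y side of the V, the mirror image of the left one. Origin: middle of its contact line, 10.6 mm along x and -10.6 mm along y of the reader, 44 mm up. x points into the jaw, square to its face.
- orange_tube_center (a point): Centre (half-way up) of another loose tube, of the same shape and size but with an orange cap. Standing on the bench; to be left alone.
- green_cup_center (a point): Centre of a loose green ceramic cup, 76 mm across and 62 mm high, standing on a black coffee scale 140 x 130 x 20 mm. To be left alone.
- scoop_center (a point): Centre of the bowl of a loose coffee scoop lying on the bench: black bowl 44 mm across, 26 mm high, with a brass handle 85 mm long along its -x. To be left alone.

How it is judged:
By the outcome, as a careful person would: the job done as asked, in the order asked, and still so for the second after the job is handed in, while the arm keeps its last pose, push and grip.
It also fails if it takes over 58 s, if anything falls off the work surface, if the arm or the gripper's body presses on something with over 40 N, if the wrist force passes 120 N, or if a joint passes its speed limit or range.

### The arm

A 7-joint arm with a two-finger parallel gripper is mounted at the origin on the work surface. World frame = base frame: x ahead of the robot, y to its left, z up, the work surface at z = 0. Lengths are in m, angles in rad, forces in N, time in s.
With the tool pointing down it reaches from about 0.425 to 1.025 m from the base axis. Payload 3.6 kg.
Tool frame: the origin (TCP) lies on the centre line of the jaws, within the pads' length; the fingertips stand 25 mm ahead of it and the grasp point (between the pads) lies 6 mm ahead of it; z points along the fingers, y is the line along which they close (so a half turn about z gives the same grasp; the last joint's range is limited). The gripper opens to 85 mm and grips with 20 to 120 N. Pads are 22 mm wide; open, the fingers measure 114 mm over their backs; the gripper's body (76 mm by 85 mm) begins 54 mm behind the grasp point. The pads swing forward as they close: fully open they stand 13 mm farther back than shut.
Start: joints at [-1.3, 0.591, 0.048, 1.609, -0.033, 0.943, -0.034], TCP at [0.258, 0.678, 0.256] pointing down, gripper open.
Joint ranges: [-2.69, 2.69], [-0.47, 2.24], [-1.27, 1.36], [0.19, 2.51], [-1.53, 4.68], [0.08, 2.07], [-3.09, 3.09]. Speed limits (rad/s): [2.57, 2.57, 3.14, 3.14, 3.14, 3.14, 3.14].

### API

Orientations are given as a unit quaternion [w, x, y, z].
In Python, from station import manip gives the robot as it stands. The module is installed in compiled form; this text tells all that it offers. Calls block until the motion is done:
- manip.move_pose(position, orientation): joint-space move of the TCP to a pose.
- manip.move_linear(position, vel=0.15, orientation=None): straight line of the TCP; orientation=None keeps the orientation; vel is the mean speed in m/s.
- manip.move_j(angles): joint-space move.
- manip.command_gripper(opening, squeeze=None): finger opening in m; squeeze is the grip in N (None keeps the last); returns when the fingers have stopped.
- manip.pause(seconds).
- manip.inverse_kinematics(position, orientation): joint angles nearest the present ones, or None.
- manip.snapshot(name): name is "scene" or "top" or "wrist"; returns a dict with "pixels" (480x640x3 uint8, red, green, blue), "mtx" (3x3 intrinsics, pixels), "cam_to_world" (4x4, takes a point from camera to world coordinates). Camera axes: x right, y down, z forward; pixel columns grow to the right and rows downward; lengths in m; the calibration is good to about 2 mm. A picture is of the moment at which its call begins. There is no depth.
A pose or a line that the arm cannot do raises manip.Unreachable and nothing moves.
- manip.sign_off(): hands the job in; it is judged then, once.
Trained networks look in a picture, given as the dict that the camera call returned (one of the last four; its "shot" number tells which), for a name from the list of things; names that differ only in an ending like _2 or _b are one class to them, and where a whole thing is asked for, a point or a joint stands for the part that bears it (a point fixed in the world has none). Each returns a list of dicts, best first, with "conf" (0 to 1); they miss things now and then, are a little off and sometimes report something else, mostly with a low value. They report only what shows in the picture. A call takes as long as a camera call.
- manip.look_for(thing, picture): "rect" ([left, top, width, height] in pixels, round what is visible of it).
- manip.regions_of(thing, picture): "mask" (480x640 bool, what is visible of it) and "rect" ([left, top, width, height] in pixels, round what is visible of it).
Readings, each from a call of its own:
- manip.read_clock(): time.
- manip.read_q(): joint angles.
- manip.read_qvel(): joint speeds.
- manip.read_joint_efforts(): joint torques, N m.
- manip.read_eef_pos(): TCP position.
- manip.read_eef_rot(): TCP orientation.
- manip.read_force(): force on the tool from outside, world axes, zero at the start.
- manip.read_ft_torque(): the same for the moment, N m.
- manip.read_width(): finger opening in m.
- manip.read_finger_force(): force on a finger pad.
Only numpy, scipy, OpenCV 4.12 (cv2) and the standard library are available. Lean on these libraries where they do the work, as an engineer would, in place of code of your own. Each camera call takes 0.05 s, during which the arm holds its last target. There are 200 camera calls.

## Working session

There is one attempt and no reset: what is moved stays moved. The work goes in short steps, each a Python script; the robot and the scene stay as the last script left them, time stands still between calls to the robot, and variables do not carry over. Pictures are saved under pics/ and viewed, at most 10 in all, crops included, and the job is handed in when it is done.

```bash
mkdir -p pics; cat > h.py <<'E'
from station import manip as m
import numpy as np, cv2
def save(p,n,crop=None,s=1):
    im=p["pixels"][:,:,::-1]
    if crop: x,y,w,h=crop; im=im[y:y+h,x:x+w]
    if s!=1: im=cv2.resize(im,None,fx=s,fy=s,interpolation=cv2.INTER_CUBIC)
    cv2.imwrite(f"pics/{n}.png",im)
def ray(p,u,v):
    T=np.array(p["cam_to_world"]); d=T[:3,:3]@np.linalg.inv(p["mtx"])@[u,v,1.]
    return T[:3,3],d
def atz(p,u,v,z):
    o,d=ray(p,u,v); return o+d*(z-o[2])/d[2]
def proj(p,X):
    T=np.linalg.inv(p["cam_to_world"]); c=T[:3,:3]@X+T[:3,3]; q=np.array(p["mtx"])@c; return q[:2]/q[2]
E
python3 - <<'E'
from h import *
np.set_printoptions(precision=4,suppress=True)
t=m.snapshot("top"); s=m.snapshot("scene")
save(t,"top0"); save(s,"scene0")
for n,p in (("top",t),("scene",s)):
    print(n,p["cam_to_world"][:3,3],p["mtx"][0,0])
    for k in ["blue_tube_center","blue_tube_stripe","reader","window","seat","jaw_left","jaw_right","orange_tube_center","green_cup_center","scoop_center"]:
        print(k,[(r["rect"],round(r["conf"],2)) for r in m.look_for(k,p)[:3]])
print(m.read_clock(),m.read_eef_rot())
E
```

```text
top [ 0.4906 -0.0091  1.0815] 540.7314611656269
blue_tube_center [([212.6, 301.9, 28.3, 22.6], 0.63)]
blue_tube_stripe [([210.7, 305.2, 24.8, 18.2], 0.98)]
reader []
window [([280.4, 151.8, 109.3, 150.5], 0.9)]
seat [([279.1, 150.4, 110.6, 152.1], 0.82)]
jaw_left [([135.4, 300.4, 36.4, 20.8], 0.56)]
jaw_right [([359.8, 260.9, 10.7, 8.3], 0.37)]
orange_tube_center [([138.8, 301.4, 31.8, 20.3], 0.66), ([277.9, 148.0, 110.9, 152.9], 0.62)]
green_cup_center [([184.8, 142.0, 41.4, 45.5], 0.7)]
scoop_center [([487.6, 293.4, 21.5, 70.6], 0.83)]
scene [1.0659 0.4315 0.8937] 447.5520687695707
blue_tube_center [([414.4, 242.4, 16.0, 37.6], 0.95)]
blue_tube_stripe [([414.1, 240.7, 17.4, 41.6], 0.73)]
reader [([273.2, 214.5, 70.4, 135.4], 0.78), ([413.8, 242.8, 20.2, 40.5], 0.48)]
window [([279.1, 216.6, 64.4, 132.3], 0.84)]
seat [([272.8, 216.5, 71.3, 133.7], 0.73), ([415.4, 241.2, 17.8, 37.7], 0.65)]
jaw_left []
jaw_right []
orange_tube_center [([462.5, 271.5, 27.7, 42.3], 0.69)]
green_cup_center [([351.3, 338.9, 37.5, 42.1], 0.76), ([414.8, 241.8, 17.3, 41.1], 0.4)]
scoop_center [([254.8, 161.9, 33.7, 23.8], 0.54), ([348.1, 338.1, 41.7, 41.6], 0.43)]
1.1 [ 0.      0.1809  0.9835 -0.    ]
```

View pics/top0.png

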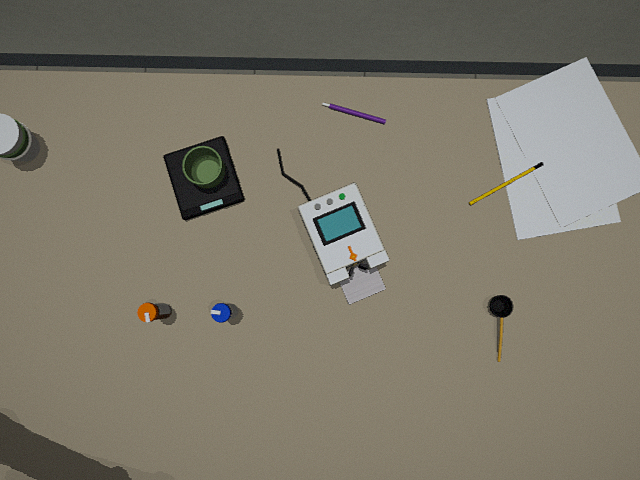

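View pics/scene0.png

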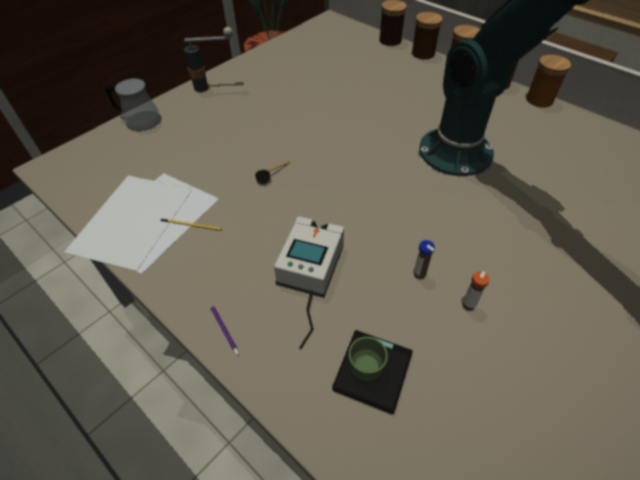

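The top view shows the blue cap at about (221,312), with its stripe pointing left (world +y). The reader's V is near (362,270) and opens towards the lower right, with its arrow at (352,254). The orange tube is at (148,312), well clear of the blue one. Next I'll take a wrist view of each, tube and reader.

```bash
python3 - <<'E'
from h import *
np.set_printoptions(precision=4,suppress=True)
t=m.snapshot("top")
B=atz(t,221,312.5,.115); V=atz(t,361,272,.078); print(B,V, atz(t,148,312,.115))
def down(yaw): # tool z down, y axis at world angle yaw
    y=np.array([np.cos(yaw),np.sin(yaw),0]);z=np.array([0,0,-1.]);x=np.cross(y,z)
    from scipy.spatial.transform import Rotation as R
    return R.from_matrix(np.c_[x,y,z]).as_quat(scalar_first=True)
for n,P,h in (("rd",V,.33),("bl",B,.30)):
    for yaw in (np.pi/2,-np.pi/2):
        q=m.inverse_kinematics([P[0],P[1],h],down(yaw)); print(n,yaw,q)
m.move_pose([V[0]-.0,V[1],.36],down(-np.pi/2)) 
w=m.snapshot("wrist"); save(w,"w_rd"); print(w["cam_to_world"],w["mtx"])
np.savez("w_rd.npz",cam_to_world=w["cam_to_world"],mtx=w["mtx"],pixels=w["pixels"])
m.move_pose([B[0],B[1],.33],down(-np.pi/2))
w=m.snapshot("wrist"); save(w,"w_bl"); print(w["cam_to_world"][:3,3])
np.savez("w_bl.npz",cam_to_world=w["cam_to_world"],mtx=w["mtx"],pixels=w["pixels"])
print(m.read_clock(),m.read_q())
E
```

```text
[0.4594 0.1763 0.115 ] [ 0.5396 -0.073   0.078 ] [0.4568 0.3066 0.115 ]
rd 1.5707963267948966 [-0.2713  0.295   0.4097  1.9519 -0.1457  0.923   1.7816]
rd -1.5707963267948966 [-0.7646  0.5084  1.1805  1.9681 -0.5503  1.037  -0.9022]
bl 1.5707963267948966 [-0.5551  0.2425  0.1168  2.081  -0.0383  0.82    1.1552]
bl -1.5707963267948966 [-1.1375  0.3318  0.8711  2.1017 -0.338   0.8505 -1.6372]
[[ 0.0022 -0.9494 -0.3141  0.62  ]
 [-1.     -0.0019 -0.0013 -0.0715]
 [ 0.0007  0.3141 -0.9494  0.4779]
 [ 0.      0.      0.      1.    ]] [[409.0308   0.     326.1636]
 [  0.     409.0308 240.1555]
 [  0.       0.       1.    ]]
[0.5399 0.1754 0.4488]
5.1167 [-1.3859  0.4635  1.2984  2.0713 -0.5349  1.0051 -1.3843]
```

View pics/w_rd.png

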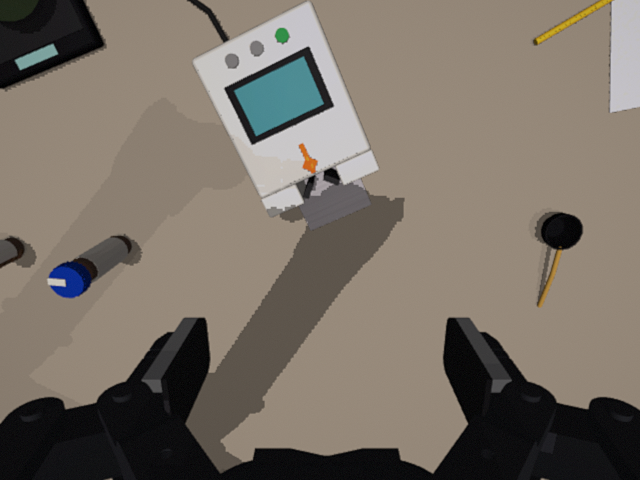

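View pics/w_bl.png

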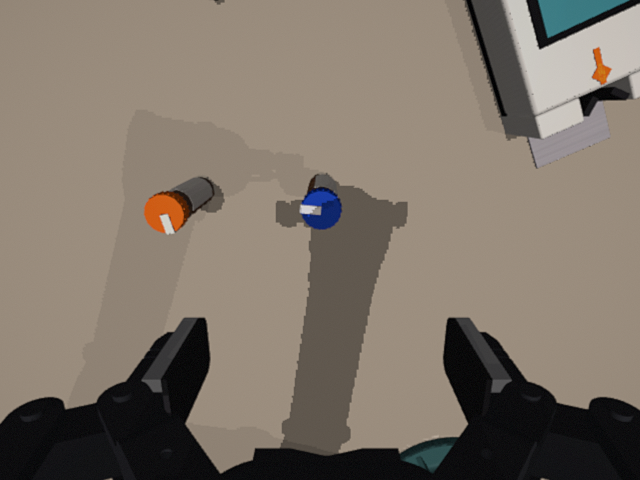

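Wrist views: the blue cap is at (320,210) with its stripe pointing left, and the V and foot plate are near (325,190) in the first picture. I'll take one closer shot of each for accurate measurement.

```bash
cat >> h.py <<'E'
from scipy.spatial.transform import Rotation as R
def down(yaw):
    y=np.array([np.cos(yaw),np.sin(yaw),0]);z=np.array([0,0,-1.]);x=np.cross(y,z)
    return R.from_matrix(np.c_[x,y,z]).as_quat(scalar_first=True)
def keep(p,n): np.savez(n,**{k:p[k] for k in("cam_to_world","mtx","pixels")})
E
python3 - <<'E'
from h import *
np.set_printoptions(precision=4,suppress=True)
m.move_pose([.455,.176,.235],down(-np.pi/2)); 
w=m.snapshot("wrist"); keep(w,"c_bl.npz"); print(proj(w,np.array([.459,.176,.115])))
m.move_pose([.47,.0,.28],down(-np.pi/2))
m.move_pose([.47,-.08,.22],down(-np.pi/2))
r=m.snapshot("wrist"); keep(r,"c_rd.npz"); print(proj(r,np.array([.54,-.073,.078])))
print(m.read_clock())
a=w["pixels"][100:340,160:480]; b=r["pixels"][0:360,80:560]
cv2.imwrite("pics/close.png",np.vstack([cv2.resize(a,(400,300)),cv2.resize(b,(400,300))])[:,:,::-1])
save(r,"c_rd",(120,0,400,300),2); save(w,"c_bl",(160,80,320,240),2)
E
```

```text
[323.6433 237.3825]
[317.4175 121.5528]
6.925
```

View pics/c_rd.png

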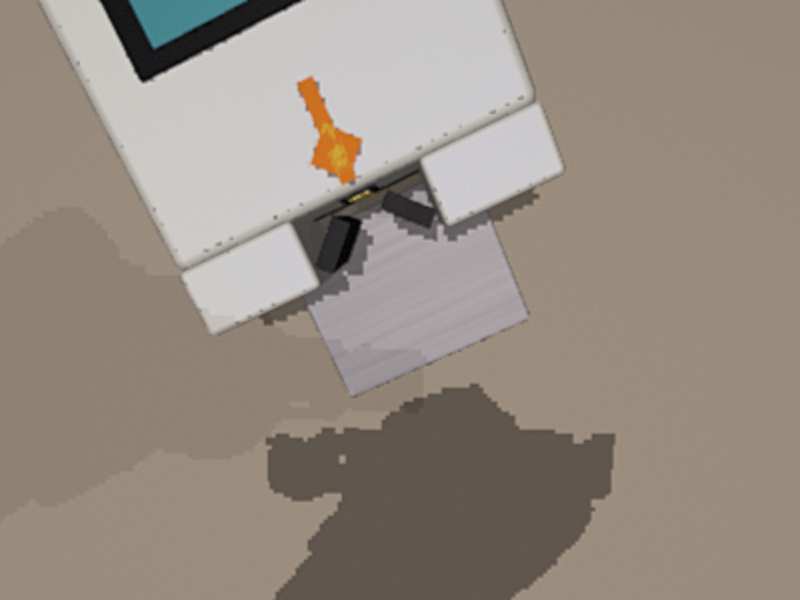

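View pics/c_bl.png

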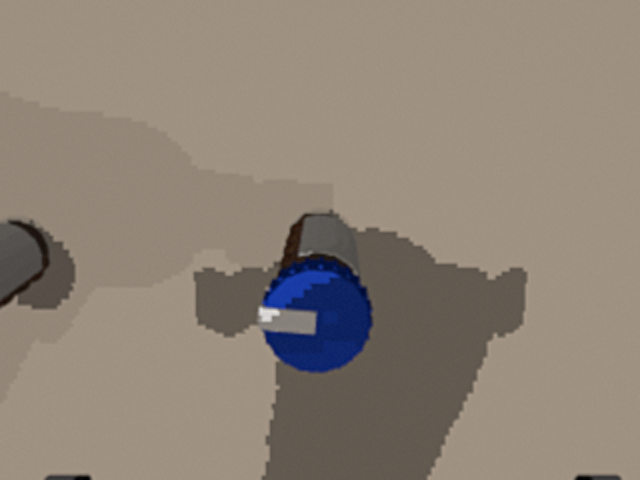

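The reader close-up (crop at 2×, offset 120,0) shows the foot plate's front corners at crop (351,396) and (528,319), the window top at (362,195), and the jaws at (338,245) and (408,209). In the blue close-up (offset 160,80) the cap is at (317,317), and its stripe runs from (316,322) to (260,317).

```bash
cat > meas.py <<'E'
from h import *
from scipy.optimize import minimize
np.set_printoptions(precision=4,suppress=True)
r=np.load("c_rd.npz"); r=dict(r); w=dict(np.load("c_bl.npz"))
f=lambda x,y,z: atz(r,120+x/2-.25,y/2-.25,z)
A=f(351,396,.004);B=f(528,319,.004);L=f(310,303,.004);Rr=f(493,220,.004)
print("width",np.linalg.norm(A-B))
ang=lambda v:np.degrees(np.arctan2(v[1],v[0]))
print("yaw front",ang(A-B)-90,"left",ang(L-A),"right",ang(Rr-B))
W=f(362,195,.064)
M=(A+B)/2
print("arrow dir",ang(f(308,82,.078)-f(346,180,.078)),"mid-window",ang(W-M),np.linalg.norm((W-M)[:2]))
# housing top left edge
print("housing left edge",ang(f(45,5,.078)-f(180,262,.078)),"right",ang(f(500,10,.078)-f(533,95,.078)),"front",ang(f(183,268,.078)-f(533,100,.078))-90)
# cap fit
im=w["pixels"].astype(int); hsv=cv2.cvtColor(w["pixels"],cv2.COLOR_RGB2HSV)
blue=(hsv[...,0]>105)&(hsv[...,0]<130)&(hsv[...,1]>120)
blue[:,:160]=0; blue[:,480:]=0; blue[:150]=0; blue[320:]=0
n,lab,st,c=cv2.connectedComponentsWithStats(blue.astype(np.uint8)); k=1+np.argmax(st[1:,4]); bl=(lab==k)
cnt=np.vstack(cv2.findContours(bl.astype(np.uint8),0,2)[0]); hull=cv2.convexHull(cnt)
full=np.zeros(bl.shape,np.uint8); cv2.fillConvexPoly(full,hull,1)
th=np.linspace(0,2*np.pi,90); ring=np.c_[np.cos(th),np.sin(th)]*.017
def sil(c,S=8):
    P=[proj(w,np.array([c[0]+a,c[1]+b,z])) for z in(.101,.115) for a,b in ring]
    g=np.zeros((120*S,160*S),np.uint8); h=cv2.convexHull(((np.array(P)-[240,170]+.5)*S).astype(np.float32)).astype(np.int32)
    cv2.fillConvexPoly(g,h,1); return cv2.resize(g.astype(np.float32),(160,120),interpolation=cv2.INTER_AREA)
T=full[170:290,240:400].astype(float)
res=minimize(lambda c:np.abs(sil(c)-T).sum(),atz(w,*cnt[:,0].mean(0),.11)[:2],method="Nelder-Mead",options=dict(initial_simplex=None,xatol=1e-4))
C=res.x; print("cap",C,res.fun,T.sum())
wh=full.astype(bool)&(hsv[...,1]<80)&(hsv[...,2]>110)
ys,xs=np.nonzero(wh); P=np.array([atz(w,x,y,.115)[:2] for x,y in zip(xs,ys)])
d=np.linalg.norm(P-C,axis=1); P=P[d<.0165]; mu=P.mean(0)
v=np.linalg.svd(P-mu)[2][0]; v*=np.sign(v@(mu-C)); print("stripe px",len(P),"pca",ang(v),"centroid",ang(mu-C),np.linalg.norm(mu-C))
for y in (-22.5,):
    e=np.radians(y+45)
E
python3 meas.py
```

```text
width 0.07860274139675162
yaw front 23.78073825930352 left 22.336319312853405 right 22.003414609055906
arrow dir 21.264085373341715 mid-window 23.145741711056388 0.06740758923513686
housing left edge 24.461276255025275 right 25.40062677554284 front 24.19225276738746
cap [0.4573 0.1796] 71.890625 2524.0
stripe px 285 pca 83.1007998853819 centroid 90.40230715834436 0.008351395383578484
```

```bash
cat >> meas.py <<'E'
print("--- joint fit")
# soft classes: white vs blue inside the cap; render top stripe + side stripe
lab3=np.where(hsv[...,2]<0,0,0)
cap=(full.astype(bool)|False)
cl=np.zeros(bl.shape); cl[bl]=1; 
whall=(hsv[...,1]<70)&(hsv[...,2]>125); near=cv2.dilate(full,np.ones((7,7)))>0
cl[whall&near]=2
def ren(p,S=8):
    g=np.zeros((120*S,160*S),np.uint8); dr=lambda X,val:cv2.fillConvexPoly(g,cv2.convexHull(((np.array([proj(w,np.array(q)) for q in X])-[240,170]+.5)*S).astype(np.float32)).astype(np.int32),val)
    dr([[p[0]+a,p[1]+b,z] for z in(.101,.115) for a,b in ring],1)
    u=np.array([np.cos(p[2]),np.sin(p[2])]);n=np.array([-u[1],u[0]]);c=p[:2]
    top=[np.r_[c+u*s+n*t,.115] for s,t in((0,.0035),(0,-.0035),(.017,-.0035),(.017,.0035))]
    dr(top,2); dr([np.r_[c+u*.017+n*t,z] for t in(-.0035,.0035) for z in(.101,.115)],2)
    return [cv2.resize((g==k).astype(np.float32),(160,120),interpolation=cv2.INTER_AREA) for k in(1,2)]
T1=(cl==1)[170:290,240:400];T2=(cl==2)[170:290,240:400]
cost=lambda p:np.abs(ren(p)[0]-T1).sum()+np.abs(ren(p)[1]-T2).sum()
best=min((minimize(cost,[C[0],C[1],a],method="Nelder-Mead",options=dict(xatol=1e-4,initial_simplex=[[C[0],C[1],a],[C[0]+.002,C[1],a],[C[0],C[1]+.002,a],[C[0],C[1],a+.1]])) for a in(1.4,1.55,1.65)),key=lambda s:s.fun)
print(best.x,np.degrees(best.x[2]),best.fun,T1.sum(),T2.sum())
# reader: foot plate front/side edges sub-pixel through white housing mask edges
g=cv2.cvtColor(r["pixels"],cv2.COLOR_RGB2GRAY)
segs=cv2.createLineSegmentDetector().detect(g)[0][:,0]
for s in segs:
    if np.hypot(s[2]-s[0],s[3]-s[1])>35 and max(s[1],s[3])<215 and 100<min(s[0],s[2])<440:
        z=.078
        a=ang(atz(r,s[0],s[1],z)-atz(r,s[2],s[3],z))%90
        print((s),"ang",a)
M_=(A+B)/2
for yaw in (23.,24.):
    e=np.radians(yaw);x=np.array([np.cos(e),np.sin(e)])
    print("seat from plate",M_[:2]+.045*x,"from window",W[:2]-.023*x)
E
python3 meas.py | sed -n '/---/,$p'
```

```text
--- joint fit
[0.457  0.1799 1.5147] 86.78824722934976 284.34375 2117 354
[189.6785  40.474  169.5058  -0.0621] ang 24.015290855484835
[271.2294  -0.6226 191.2898  40.7441] ang 24.20707103906726
[226.3958 165.791  277.5888 143.1619] ang 23.123040912892193
[344.8787 111.5685 399.3029  85.4745] ang 24.82752714558073
[197.5989  23.368  242.1839   0.0738] ang 24.20297804659127
[293.6568  95.4421 328.6798  77.9883] ang 25.013608439124596
[388.8187  50.8098 331.9589  78.2985] ang 24.38408434088406
[262.4305 111.7851 209.9848 136.8985] ang 24.181872473996904
[400.9884  84.6939 388.9516  51.2269] ang 23.96083700120772
[385.1221  45.8096 368.1894  -0.3164] ang 24.282008208831712
[140.6931  -0.0612 208.6012 130.3771] ang 24.19588537893626
[295.5712 196.7533 382.0446 158.5084] ang 24.11294935255151
[274.7254 154.2058 294.6632 195.4858] ang 24.354994168909602
[382.8052 157.002  364.9915 112.1265] ang 24.13400385374939
seat from plate [ 0.5336 -0.0712] from window [ 0.533  -0.0713]
seat from plate [ 0.5333 -0.0705] from window [ 0.5331 -0.0716]
```

```bash
python3 - <<'E'
from h import *
np.set_printoptions(precision=4,suppress=True)
C=np.array([.457,.180]);S=np.array([.533,-.071]);st=np.radians(86.8);rd=np.radians(24.2)
e=np.array([np.cos(rd),np.sin(rd)])
for k in (0,np.pi):
    print(k,m.inverse_kinematics([*C,.114],down(st-k)),m.inverse_kinematics([*(S-.03*e),.118],down(rd-k)),m.inverse_kinematics([*S,.118],down(rd-k)))
E
```

```text
0 [-0.5056  0.539   0.0509  2.2317 -0.0718  0.3723  1.1199] [-0.1166  0.5635  0.2599  2.1908 -0.34    0.4243  0.8387] [-0.1466  0.5848  0.2677  2.1361 -0.3354  0.4596  0.8034]
3.141592653589793 [-1.0254  0.6995  0.8043  2.2528 -0.9778  0.5935 -1.0924] [-0.6105  0.8518  1.0616  2.2097 -1.1301  0.8131 -1.4928] [-0.6324  0.8795  1.0704  2.1551 -1.1191  0.85   -1.5528]
```

```bash
python3 - <<'E'
from h import *
np.set_printoptions(precision=4,suppress=True)
C=[.457,.180];st=np.radians(86.8);o=down(st)
m.move_pose([.47,0.05,.28],down(st)); m.move_pose([*C,.22],o)
m.command_gripper(.065,60)
m.move_linear([*C,.114],.1)
print("t",m.read_clock(),m.read_force(),m.read_eef_pos())
m.command_gripper(.0,60)
print("w",m.read_width(),m.read_finger_force(),m.read_force(),m.read_clock())
m.move_linear([*C,.20],.1)
print("w",m.read_width(),m.read_force(),m.read_clock(),m.read_eef_pos())
w=m.snapshot("wrist"); save(w,"held",(160,120,320,240),2.5)
E
```

```text
t 10.975 [-0.7265  0.1809  0.3   ] [0.4574 0.1802 0.1145]
w 0.03209193448019471 58.96133065223694 [-1.036  -0.6073  6.5344] 11.375
w 0.03214305846796401 [-1.1133  0.4482 -0.3994] 12.3833 [0.4565 0.1798 0.1995]
```

View pics/held.png

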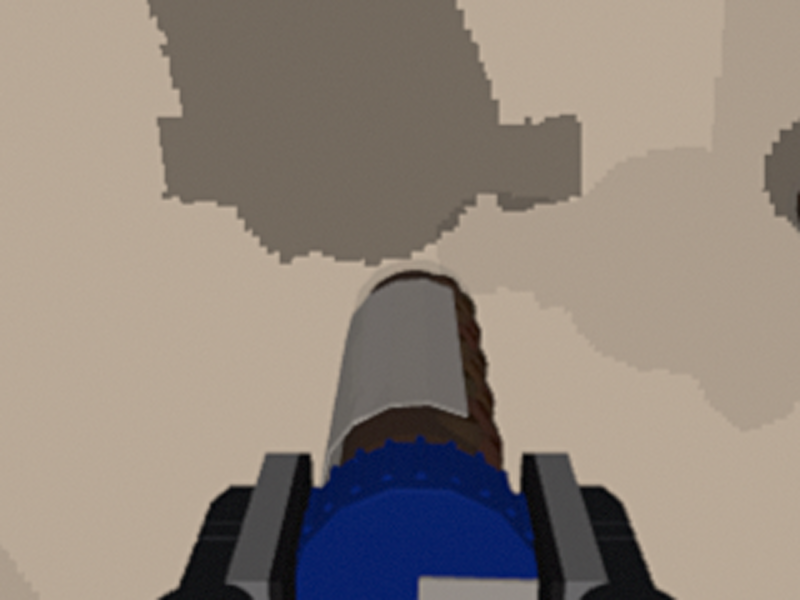

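The tube is held, with its stripe along the closing axis, level at the right in the picture. I'll carry it to the front of the V and lower it until the foot plate is felt.

```bash
python3 - <<'E'
from h import *
np.set_printoptions(precision=4,suppress=True)
S=np.array([.533,-.071]);rd=np.radians(24.2);e=np.array([np.cos(rd),np.sin(rd)]);o=down(rd)
P=S-.025*e
m.move_pose([*P,.20],o)
m.move_linear([*P,.124],.1); m.pause(.3)
f0=np.mean([m.read_force() for _ in range(5)],0); print(f0,m.read_eef_pos(),m.read_clock())
z=.124
while z>.112:
    z-=.0006; m.move_linear([*P,z],.02); m.pause(.05)
    f=np.array(m.read_force())-f0; print(round(z,4),f)
    if f[2]>2.0: break
np.save("f0.npy",f0); np.save("z.npy",z)
print(m.read_eef_pos(),m.read_ft_torque(),m.read_width(),m.read_clock())
s=m.snapshot("wrist"); save(s,"low")
E
```

```text
[-0.0696 -0.1033  0.018 ] [ 0.5105 -0.0813  0.1244] 14.6833
0.1234 [-0.7376 -0.4504 -0.9594]
0.1228 [ 0.1361 -0.6954 -0.0254]
0.1222 [-0.4686  0.7338 -1.2362]
0.1216 [0.13   0.1718 0.1282]
0.121 [-0.008   0.4458 -0.0507]
0.1204 [ 0.2043 -0.1155 -0.621 ]
0.1198 [ 0.7468  0.2854 -1.4253]
0.1192 [ 0.0221  0.6533 -0.6448]
0.1186 [-1.1635 -0.294   2.5628]
[ 0.5104 -0.0814  0.1188] [-0.0266  0.1281 -0.0189] 0.03169276484484796 17.3833
```

```bash
cat >> h.py <<'E'
S=np.array([.533,-.071]);rd=np.radians(24.2);e=np.array([np.cos(rd),np.sin(rd)]);nn=np.array([-e[1],e[0]])
def force(n=8):
    a=[];
    for _ in range(n): a.append(m.read_force()); m.pause(.02)
    f=np.mean(a,0)-np.load("f0.npy"); return np.array([-f[:2]@e,f[:2]@nn,f[2]])
E
python3 - <<'E'
from h import *
np.set_printoptions(precision=4,suppress=True)
z=.1188; d=-.007
m.move_linear([*(S+d*e),z],.04); print("at",d,force())
while d<.008:
    d+=.0006; m.move_linear([*(S+d*e),z],.02); f=force(4); print(round(d,4),f)
    if f[0]>3.0: break
print(m.read_eef_pos(),m.read_ft_torque(),m.read_clock()); np.save("d.npy",d)
w=m.snapshot("wrist"); save(w,"seat1")
E
```

```text
at -0.007 [0.7511 0.2439 3.2228]
-0.0064 [ 2.3875 -0.0746  4.8883]
-0.0058 [2.4094 0.2999 5.7514]
-0.0052 [3.2706 0.0505 6.6298]
[ 0.5272 -0.0736  0.1188] [-0.3812  0.8615 -0.0006] 19.1167
```

```bash
python3 - <<'E'
from h import *
np.set_printoptions(precision=4,suppress=True)
s=m.snapshot("scene"); t=m.snapshot("top"); w=m.snapshot("wrist")
a=cv2.resize(s["pixels"][185:275,260:380],(400,300),interpolation=cv2.INTER_CUBIC)
b=cv2.resize(t["pixels"][225:315,300:420],(400,300),interpolation=cv2.INTER_CUBIC)
c=cv2.resize(w["pixels"],(400,300))
cv2.imwrite("pics/mix.png",np.vstack([np.hstack([a,b]),np.hstack([c,c*0])])[:,:,::-1])
print(force(),m.read_width(),proj(s,np.array([*S,.11])),proj(t,np.array([*S,.119])))
E
```

```text
[3.1738 0.0877 6.6871] 0.03211552944022956 [321.221 210.061] [361.2821 274.5934]
```

View pics/mix.png

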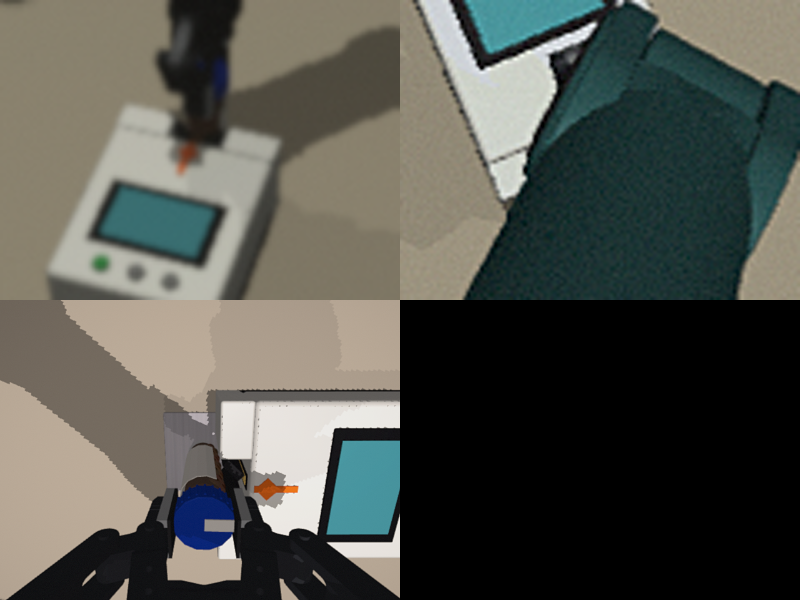

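```bash
python3 - <<'E'
from h import *
np.set_printoptions(precision=4,suppress=True)
p0=m.read_eef_pos(); d=float(np.load("d.npy"))
m.move_linear([*(S+d*e),.1205],.03); m.pause(.2)
print(force(),m.read_ft_torque(),m.read_eef_pos(),m.read_clock())
w=m.snapshot("wrist"); keep(w,"lift.npz"); p=np.array(m.read_eef_pos())
im=cv2.resize(w["pixels"][200:480,180:540],None,fx=2,fy=2,interpolation=cv2.INTER_CUBIC)[:,:,::-1].copy()
th=np.linspace(0,2*np.pi,60)
def dr(X,c): cv2.polylines(im,[np.int32((np.array([proj(w,np.array(x)) for x in X])-[180,200]+.5)*2)],False,c,1)
c=p[:2]
for r,z,col in((.017,.1165,(0,255,0)),(.015,.1025,(0,255,255)),(.015,.0055,(0,0,255))): dr([[c[0]+r*np.cos(t),c[1]+r*np.sin(t),z] for t in th],col)
for sg in(1,-1):  # jaw face top lines
    q=S+.0106*(e+sg*nn); tdir=(e-sg*nn)/2**.5
    dr([[*(q-.008*tdir),.076],[*(q+.008*tdir),.076]],(255,0,255))
cv2.imwrite("pics/lift.png",im)
E
```

```text
[ 0.0026 -0.346  -0.7835] [-0.0088 -0.0132  0.0475] [ 0.5283 -0.073   0.1204] 20.0333
```

View pics/lift.png

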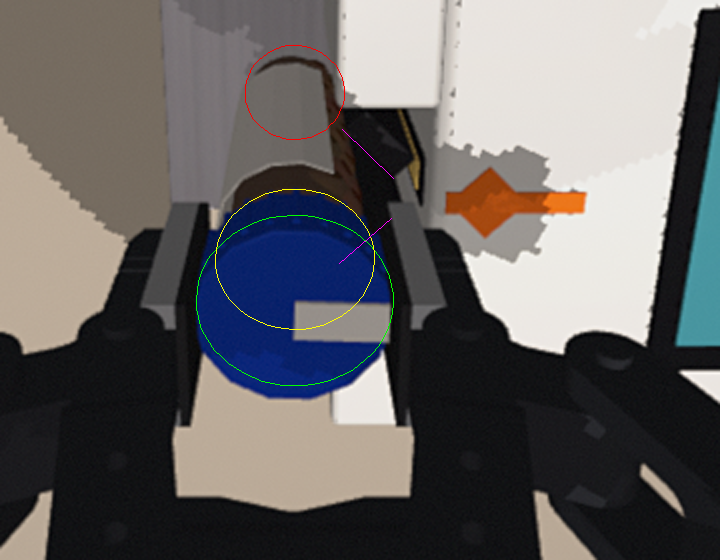

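Lifted clear, the force is back to zero, so the resistance was only foot friction. The overlay shows the tube upright and its stripe along the reader's axis, with the tube about 2 mm to the −y side of the TCP. I'll shift by that amount, push in with the foot just clear, then lower and load it.

```bash
python3 - <<'E'
from h import *
np.set_printoptions(precision=4,suppress=True)
z=.1198; d=-.0055; l=.0015
go=lambda:m.move_linear([*(S+d*e+l*nn),z],.02)
go(); m.pause(.1)
while d<.008:
    d+=.0006; go(); f=force(4); print(round(d,4),f)
    if f[0]>2.0: break
print(m.read_eef_pos(),m.read_ft_torque(),m.read_clock()); np.save("st.npy",[d,l,z])
E
```

```text
-0.0049 [ 0.0637  0.1351 -0.4966]
-0.0043 [-0.2128 -0.1471 -0.4718]
-0.0037 [ 0.0078  0.1064 -0.2766]
-0.0031 [-0.1435  0.081  -0.5694]
-0.0025 [-0.2422  0.5619 -0.3487]
-0.0019 [ 0.2593  0.1051 -0.2688]
-0.0013 [-0.4081 -0.1026  0.0263]
-0.0007 [-0.379   0.1134 -0.5494]
-0.0001 [ 0.0123  0.0878 -0.446 ]
0.0005 [ 0.8269 -0.1955 -0.2919]
0.0011 [ 1.8343 -0.8802 -0.4867]
0.0017 [ 3.2799 -1.4866 -0.0866]
[ 0.5333 -0.0694  0.1197] [-0.7111  0.6455  0.064 ] 24.2333
```

```bash
python3 - <<'E'
from h import *
np.set_printoptions(precision=4,suppress=True)
d,l,z=np.load("st.npy"); 
go=lambda:m.move_linear([*(S+d*e+l*nn),z],.02)
d-=.0008; l-=.0006; go(); f=force(5); print("lat",f); base=f[2]
while z>.1165:
    z-=.0003; go(); f=force(4); print(round(z,4),f)
    if f[2]>base+1.0: break
print(m.read_clock())
for i in range(8):
    d+=.0006; 
    go(); f=force(5); print("push",round(d,4),round(l,4),f)
    if f[0]>6: break
    if abs(f[1])>.7: l+=np.clip(f[1]*.0003,-.0005,.0005)
print(m.read_eef_pos(),m.read_ft_torque(),m.read_clock(),m.read_width()); np.save("st.npy",[d,l,z])
E
```

```text
lat [ 2.15   -0.9311 -0.6368]
0.1195 [ 1.6533 -1.2865  0.2474]
0.1192 [ 1.052  -1.001   0.4743]
25.2
push 0.0015 0.0009 [ 2.119  -1.8018  1.1023]
push 0.0021 0.0004 [ 3.8605 -1.5062  1.6587]
push 0.0027 -0.0001 [ 4.8508 -0.7732  2.8902]
push 0.0033 -0.0003 [ 5.6288 -0.1977  3.1425]
push 0.0039 -0.0003 [ 6.4575 -0.3249  4.2396]
[ 0.5344 -0.0699  0.1189] [-0.7069  1.381   0.013 ] 26.8667 0.032194240201473476
```

```bash
python3 - <<'E'
from h import *
np.set_printoptions(precision=4,suppress=True)
d,l,z=np.load("st.npy"); 
go=lambda:m.move_linear([*(S+d*e+l*nn),z],.02)
for i in range(10):
    f=force(6); print(round(d,4),round(l,4),round(z,4),f)
    if abs(f[0]-8.2)<.5 and f[2]<2.2 and abs(f[1])<.8: break
    if f[2]>2: z+=.0002
    if abs(f[1])>.5: l+=np.clip(f[1]*.0003,-.0004,.0004)
    if abs(f[0]-8.2)>.4: d+=np.clip((8.2-f[0])*.0004,-.0005,.0005)
    go()
np.save("st.npy",[d,l,z]); p=np.array(m.read_eef_pos()); print(p,m.read_ft_torque(),m.read_clock())
w=m.snapshot("wrist"); keep(w,"fin.npz")
im=cv2.resize(w["pixels"][200:480,180:540],None,fx=2,fy=2,interpolation=cv2.INTER_CUBIC)[:,:,::-1].copy()
th=np.linspace(0,2*np.pi,60)
def dr(X,c): cv2.polylines(im,[np.int32((np.array([proj(w,np.array(x)) for x in X])-[180,200]+.5)*2)],False,c,1)
c=p[:2]-.0018*nn
for r,zz,col in((.017,.119,(0,255,0)),(.015,.105,(0,255,255)),(.015,.004,(0,0,255))): dr([[c[0]+r*np.cos(t),c[1]+r*np.sin(t),zz] for t in th],col)
cv2.imwrite("pics/fin.png",im)
E
```

```text
0.0039 -0.0003 0.1192 [ 6.4369 -0.549   4.259 ]
0.0044 -0.0004 0.1194 [ 6.707  -0.3851  3.1108]
0.0049 -0.0004 0.1196 [ 7.422  -0.7694  2.837 ]
0.0052 -0.0007 0.1198 [ 7.2882 -0.732   1.9057]
0.0056 -0.0009 0.1198 [ 7.7389 -0.5892  2.9022]
0.0058 -0.0011 0.12 [ 7.6239 -0.3101  1.6602]
0.006 -0.0011 0.12 [ 8.0968 -0.4103  2.2315]
0.006 -0.0011 0.1202 [ 7.6172 -0.1657  0.2478]
0.0062 -0.0011 0.1202 [ 8.3407 -0.2617  0.9539]
[ 0.5346 -0.0698  0.119 ] [-0.9806  1.721   0.0399] 29.7667
```

View pics/fin.png

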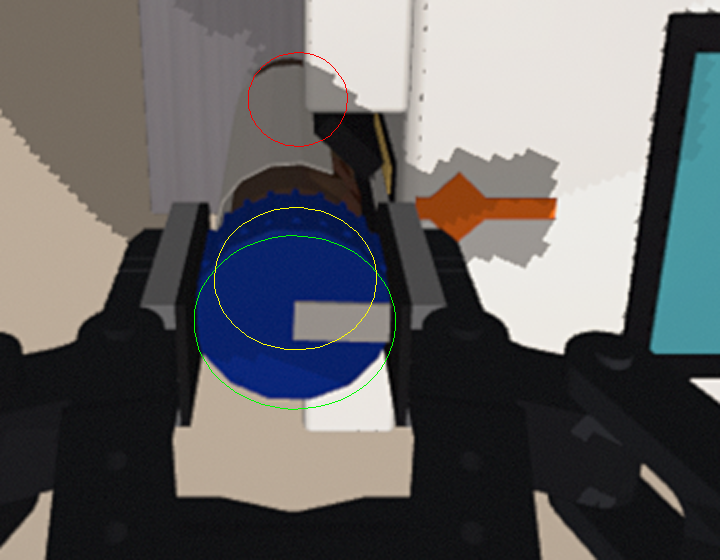

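The final view shows the cap stripe level along the reader's axis and pointing at the window, with the barrel in the V. I'll check the gripper tilt and the moments numerically before handing in.

```bash
python3 - <<'E'
from h import *
np.set_printoptions(precision=3,suppress=True)
d,l,z=np.load("st.npy")
def rep(t):
    a=[];
    for _ in range(10): a.append(m.read_ft_torque()); m.pause(.02)
    T=np.mean(a,0)[:2]; rot=(R.from_quat(m.read_eef_rot(),scalar_first=True)*R.from_quat(down(rd),scalar_first=True).inv()).as_rotvec()
    print(t,"F",force(6),"Te,Tn",T@e,T@nn,"tilt e,n,z deg",np.degrees([rot[:2]@e,rot[:2]@nn,rot[2]]),round(m.read_clock(),1)); return T@e
rep("now")
q=(R.from_rotvec(np.radians(-.4)*np.r_[e,0])*R.from_quat(down(rd),scalar_first=True)).as_quat(scalar_first=True)
m.move_linear([*(S+d*e+l*nn),z],.02,orientation=q); rep("-.4")
E
```

```text
now F [ 8.16  -0.781  0.507] Te,Tn -0.15499898072051765 1.9996172882623118 tilt e,n,z deg [ 0.245  0.445 -0.033] 30.1
-.4 F [ 8.17  -0.569  1.063] Te,Tn -0.11687858246170063 1.9872882654788497 tilt e,n,z deg [-0.146  0.447 -0.034] 30.6
```

```bash
python3 - <<'E'
from h import *
m.pause(.7); print(force(10),m.read_width(),m.read_finger_force(),m.read_clock())
print(m.sign_off())
E
```

```text
[8.13705309 0.18765223 0.9167304 ] 0.031952396358554826 59.84188199043274 31.4667
the job is handed in; nothing more can be done
None
```

I handed the job in at 31.5 s, still gripping the blue-capped tube: it stands on the foot plate with its stripe towards the sensor window, pressed evenly on both jaws at about 8.1 N, and I never touched the orange tube, cup or scoop.

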